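# Prop the supply-box flap and lay out a cracker tube

### The arm

A 6-joint arm with a two-finger parallel gripper is mounted at the origin on the work surface. World frame = base frame: x ahead of the robot, y to its left, z up, the work surface at z = 0. Lengths are in m, angles in rad, forces in N, time in s.
With the tool pointing down it reaches from about 0.35 to 0.85 m from the base axis. Payload 8.1 kg.
Tool frame: the origin (TCP) lies at the centre of the arm's flange, where the gripper is bolted on; the fingertips stand 186 mm ahead of it and the grasp point (between the pads) lies 167 mm ahead of it; z points along the fingers, y is the line along which they close (so a half turn about z gives the same grasp; the last joint's range is limited). The gripper opens to 93 mm and grips with 3 to 60 N. Pads are 15 mm wide; open, the fingers measure 128 mm over their backs; the gripper's body (75 mm by 188 mm) begins 65 mm behind the grasp point.
Start: joints at [-1.194, 0.13, 1.488, -0, 1.523, -0.085], TCP at [0.267, -0.537, 0.405] pointing down, gripper open.
Joint ranges: [-2.96, 2.96], [-0.89, 2.26], [0.02, 2.5], [-1.34, 4.48], [0, 2.73], [-2.66, 2.66]. Speed limits (rad/s): [2.39, 2.39, 2.79, 3.14, 3.14, 3.14].

### API

Orientations are given as a rotation vector (axis times angle).
In Python, from bench import env gives the robot as it stands.
- The arm moves only by the tool servo_tool, never from a script. Its argument "increments" is a list of rows, each an object of numbers: "dx", "dy", "dz": the shift along the tool's x, y, z in m; "rx", "ry", "rz": the turn, a rotation vector about the tool's x, y, z in degrees; "fingers": the opening, from -1 (shut) to 1 (fully open). In form: [{"dx": .., "dy": .., "dz": .., "rx": .., "ry": .., "rz": .., "fingers": ..}, ...]. A call has 1 to 5 rows; each row is the pose to reach, as a shift and turn from the pose commanded when the call began, along the tool's axes at that moment; what a row does not reach only later rows make up. A row lasts 1/8 s, in which the tool goes at most 62.5 mm and 10.7 degrees, less where a joint would pass 70% of its speed; a pose out of reach is approached as far as the arm can. A call with a gripper value outside its range is refused whole. The fingers move at their own pace and stop on an object; "force" is the grip in N (left out, the last holds). Time passes only in rows, so rows that repeat a pose let the fingers close. It gives the time, the measured TCP pose, the force, the opening and the grip force at its end, in the units of the state.
- env.observe(): the state, without advancing time (a new reading comes with each control period).
- env.capture(name): name is "side" or "top"; returns (picture, depth): 420x560x3 uint8, red, green, blue; 420x560 float32, m along the optical axis (not along the pixel's ray), 0 where there is no reading.
- env.camera_params(name): a dict with "fx", "fy", "cx", "cy" (pixels), "R" (3x3) and "t" (3): a world point X has camera coordinates R X + t. Camera axes: x right, y down, z forward; pixel columns grow to the right and rows downward; lengths in m; the calibration is good to about 2 mm. A picture is of the moment at which its call begins. camera_params takes no time and is no camera call.
- env.finish_job(): hands the job in; it is judged then, once.
Trained networks look in the newest picture that a camera, given by its name, has taken for a name from the list of things; names that differ only in an ending like _2 or _b are one class to them, and where a whole thing is asked for, a point or a joint stands for the part that bears it (a point fixed in the world has none). Each returns a list of dicts, best first, with "p" (0 to 1); they miss things now and then, are a little off and sometimes report something else, mostly with a low value. They report only what shows in the picture. A call takes as long as a camera call. They do not tell look-alikes from the thing itself.
- env.outline_of(name, camera): "pixels" (420x560 bool, what is visible of it) and "position" ([row, column] in pixels, amid what is visible of it).
- env.place_of(name, camera): "position" ([row, column] in pixels: a listed point, or the origin of a listed thing).
The state is a dict: "time_s": time; "joint_pos": joint angles; "qd": joint speeds; "tau": joint torques, N m; "ee_pos": TCP position; "tcp_rot": TCP orientation; "wrist_force": force on the tool from outside, world axes, zero at the start; "torque": the same for the moment, N m; "finger_gap": opening from 0.0 (shut) to 1.0 (fully open); "grasp_force": force on a finger pad.
Only numpy, scipy, OpenCV 4.12 (cv2) and the standard library are available. Lean on these libraries where they do the work, as an engineer would, in place of code of your own. Each camera call takes 0.05 s, during which the arm holds its last target. There are 200 camera calls.

### The job

The flap of the plywood supply box springs shut: push the loose hardwood block along the box's side ledge, under the flap's turned-up tab, until the flap stands steeply open (beyond 60 degrees), and leave the block standing there as a prop. Then take the open-ended cardboard tube out of the box, lay it on its side in the wooden V-cradle between its end stops, and let go, with the block still holding the flap open. Leave everything else where it is.

Things in the scene. Friction and masses are not known exactly. Their poses are not given: they have to be found in the camera images.
- bin: Fixed plywood supply box. Origin: underside centre of the main box; x points from the robot's side to the hinge side, z up. Main box 116 (x) by 200 (y) by 120 high, walls 8, inner floor at z 13. Inside, near the -x wall, the cardboard tube and a white jar stand side by side along y, 80 apart (which side varies). A thin wooden flap lies on the rim as its lid.
- flap_hinge (a point): Middle of the flap's hinge line, in the box's frame at x +54, y 0, z 122.5 (axes as the box's); the hinge line runs along y. The closed flap reaches from here 112 to -x, 5 thick (middle at hinge height), and from y -148 to +100, so also over the ledge. Over the ledge its free edge has a tab 55 long bent up 58 degrees, whose tip is at x -87, z 169 when closed.
- flap (a joint): Flap angle, rad: 0 closed and level, grows as it swings up, stop at 1.48. A weak spring and its weight shut it from any angle (about 0.04 N m about the hinge). A block pushed in +x along the ledge meets the tab, and its upper leading edge lifts the flap ever steeper as it nears the hinge.
- ledge (a point): Ledge outside the box's -y wall: top at z 90.5 of the box, x -78 to +72, y -100 to -152, open at both ends. Point: on its top, on the line where the prop block fits (box x -3, y -124), axes as the box's. A block on it stands 38 above the hinge line; with its leading face 12 short of the hinge line the flap stands at about 72 degrees and friction keeps the block there.
- prop_center (a point): Loose hardwood block, 115 (its x) by 32 (its y) by 70 high, about 0.3 kg, standing on the table on its 115 by 32 face. Point at its centre, half-way up. As it slides in, the flap's free edge reaches up to 41 back over it from its leading face and up to 110 above the hinge line, so hold it near its trailing end (some 80 behind the leading face), with the gripper's wide side across.
- tube_center (a point): Open-ended cardboard tube, loose, 38 outer diameter, 32 bore, 100 long, 35 g, standing upright on the box's floor (its top 7 below the rim). Point at its centre; z is its axis.
- cradle_seat (a point): Low wooden V-cradle, fixed on the table, 162 long (its x) by 70 wide by 36 high, with two 45-degree faces along x and 8 thick end stops (30 high) whose inner faces are 144 apart. Point: where the centre of the lying tube comes, 35 above the table; x is the trough's axis. The tube may lie either way round.
- jar_center (a point): White closed jar, bystander in the box beside the tube, upright, 38 diameter, 82 high; point at its centre.
- tape_center (a point): Roll of clear tape lying flat, bystander, 90 diameter, 40 high; point at its centre.
- bowl: White bowl, bystander, 110 diameter, 50 high; origin at its underside.
- glue: Glue bottle, bystander, 56 diameter, 150 high; origin at its underside.
- stamp: Small dark wooden hand stamp, bystander, 48 diameter, 72 high; origin at its underside.
- mug: Blue mug, bystander, 80 diameter, 90 high; origin at its underside.
- brush: Paint brush lying flat, bystander, 150 long; origin near its middle, on the table.
Mind the look-alikes: they are no part of the job. What is shaped like the part that bears prop_center but black is not meant.

How it is judged:
On the way, in this order (a step that is already met when the one before it is completed fails the run):
1. the block, let go, holds the flap open beyond 60 degrees (value of joint flap above 1.05 rad and contact force between prop and flap above 0.05 N and contact force between the fingers and prop below 0.05 N and contact force between the arm and flap below 0.05 N and angle between prop_center's own z axis and vertical below 0.1 rad), for 0.3 s.
2. the tube is lifted out of the box while the block holds the flap (value of joint flap above 1.05 rad and contact force between prop and flap above 0.05 N and height (world z) of tube_center above 0.185 m), for 0.1 s.
At the end, for the whole second after the job is handed in: The block stands upright on the ledge and holds the flap open beyond 60 degrees (1.05 rad); the tube lies at rest in the V-cradle between the end stops, centre within 24 mm of the seat point in plan and 7 mm in height, axis within 0.1 rad of the trough's (value of joint flap above 1.05 rad and contact force between prop and flap above 0.05 N and angle between prop_center's own z axis and vertical below 0.1 rad and z of prop_center in the frame of ledge between 0.028 and 0.042 m and horizontal distance between tube_center and cradle_seat below 0.024 m and z of tube_center in the frame of cradle_seat between -0.007 and 0.007 m and angle between the z axis of tube_center and the x axis of cradle_seat, either way round below 0.1 rad and linear speed of tube below 0.02 m/s); the robot touches nothing.
It fails at once if the white jar in the box is moved by more than 30 mm (distance of jar_center from where it was at the start of the episode above 0.03 m).
It fails at once if another bystander (tape, bowl, glue, stamp, mug, brush) is moved by more than 30 mm (distance of any of tape_center, bowl, glue, stamp, mug, brush from where it was at the start of the episode above 0.03 m).
It also fails if it takes over 64 s, if anything falls off the work surface, if the arm or the gripper's body presses on something with over 40 N, if the wrist force passes 120 N, or if a joint passes its speed limit or range.

## Working session

There is one attempt and no reset: what is moved stays moved. The work goes in short steps, Python scripts to look and compute and a tool call to move; the robot and the scene stay as the last step left them, time stands still between calls to the robot, and variables do not carry over. Pictures are saved under pics/ and viewed, at most 10 in all, crops included, and the job is handed in when it is done.

Besides the shell and the picture viewer there is one more tool, called after "Call:" in YAML: its name, and indented under it one key for each argument. servo_tool: Moves the arm, as the interface text tells. Its arguments: {"type":"object","properties":{"increments":{"type":"array","items":{"type":"object","properties":{"dx":{"type":"number"},"dy":{"type":"number"},"dz":{"type":"number"},"rx":{"type":"number"},"ry":{"type":"number"},"rz":{"type":"number"},"fingers":{"type":"number"}}}},"force":{"type":"number"}},"required":["increments"]}

```bash
mkdir -p pics
cat > h.py <<'E'
from bench import env
import numpy as np, cv2
from scipy.spatial.transform import Rotation as Ro
def world(cam,r,c,d):
    P=env.camera_params(cam); p=np.array([(c-P["cx"])/P["fx"]*d,(r-P["cy"])/P["fy"]*d,d])
    return np.array(P["R"]).T@(p-np.array(P["t"]))
def cloud(cam,D):
    P=env.camera_params(cam); r,c=np.mgrid[:420,:560]
    p=np.stack([(c-P["cx"])/P["fx"]*D,(r-P["cy"])/P["fy"]*D,D],-1)
    return (p-np.array(P["t"]))@np.array(P["R"])
def proj(cam,X):
    P=env.camera_params(cam); p=np.array(P["R"])@X+P["t"]; return p[1]/p[2]*P["fy"]+P["cy"],p[0]/p[2]*P["fx"]+P["cx"]
def onz(cam,r,c,z):
    a=world(cam,r,c,.1);b=world(cam,r,c,1.); return a+(b-a)*(z-a[2])/(b[2]-a[2])
E
python3 - <<'E'
from h import *
for cam in("top","side"):
    im,D=env.capture(cam); np.savez(f"/tmp/{cam}.npz",im=im,D=D)
    cv2.imwrite(f"pics/{cam}0.png",im[...,::-1])
    P=env.camera_params(cam);print(cam,P["fx"],-np.array(P["R"]).T@P["t"],np.array(P["R"])[2])
    C=cloud(cam,D)
    for n in["bin","flap_hinge","ledge","prop_center","tube_center","cradle_seat","jar_center","tape_center","bowl","glue","stamp","mug","brush"]:
        for q in env.place_of(n,cam)[:3]:
            r,c=map(float,q["position"]);i,j=min(419,max(0,int(r))),min(559,max(0,int(c)))
            print(n,round(q["p"],2),round(r),round(c),C[i,j].round(3))
print(env.observe())
E
```

```text
top 487.120469486401 [0.24262199 0.02177272 1.52238665] [ 0.17301116 -0.01418062 -0.98481777]
bin 0.77 162 255 [0.623 0.086 0.124]
flap_hinge 0.86 137 258 [0.695 0.081 0.13 ]
ledge 0.91 162 296 [ 0.62  -0.035  0.124]
prop_center 0.88 188 405 [ 0.555 -0.371  0.068]
prop_center 0.68 297 403 [ 0.23  -0.351  0.07 ]
tube_center 0.74 133 346 [ 0.756 -0.203  0.001]
tube_center 0.43 254 384 [ 0.356 -0.305  0.029]
cradle_seat 0.84 224 336 [ 0.452 -0.159  0.03 ]
tape_center 0.54 175 342 [ 0.615 -0.188 -0.002]
bowl 0.76 238 218 [ 0.407  0.205 -0.   ]
glue 0.83 227 162 [0.427 0.359 0.106]
stamp 0.58 254 387 [ 0.357 -0.307  0.063]
mug 0.93 131 347 [ 0.76  -0.206  0.008]
brush 0.69 247 275 [0.381 0.026 0.014]
side 493.0898791428525 [ 0.37357237 -0.99405132  1.13902413] [ 0.075616    0.70245258 -0.70770234]
bin 0.68 220 325 [ 0.619 -0.028  0.127]
flap_hinge 0.57 193 352 [0.738 0.14  0.066]
ledge 0.88 227 328 [ 0.62  -0.054  0.124]
ledge 0.55 338 246 [ 0.364 -0.326  0.031]
prop_center 0.72 347 326 [ 0.558 -0.386  0.052]
prop_center 0.5 359 192 [ 0.278 -0.574  0.395]
cradle_seat 0.77 289 270 [ 0.444 
[... 352 characters left out ...]

{'time_s': 1.4, 'joint_pos': array([-1.19438460e+00,  1.30367178e-01,  1.48820598e+00, -1.31251607e-05,
        1.52299845e+00, -8.54270333e-02]), 'qd': array([ 1.51475495e-04, -1.05586203e-03,  2.28105914e-05,  2.06898723e-03,
        1.18741710e-03, -2.81193875e-04]), 'tau': array([ 2.21449691e-04, -5.59756279e+01, -4.92045701e+01,  7.70423189e-02,
        2.28454062e-02, -2.63627464e-05]), 'ee_pos': array([ 0.26736068, -0.53714037,  0.40475155]), 'tcp_rot': array([ 3.05818108e+00,  7.19020220e-01, -1.55821376e-05]), 'wrist_force': array([-1.11734981,  0.07417506, -0.38574839]), 'torque': array([-0.01089479,  0.04271903,  0.01602733]), 'grasp_force': 0.0, 'finger_gap': 1.0000351404383532}
```

View pics/top0.png

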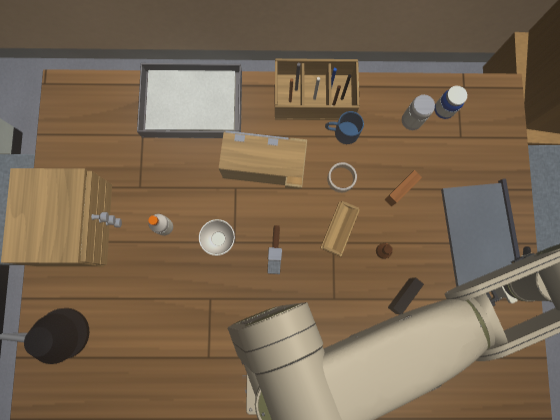

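View pics/side0.png

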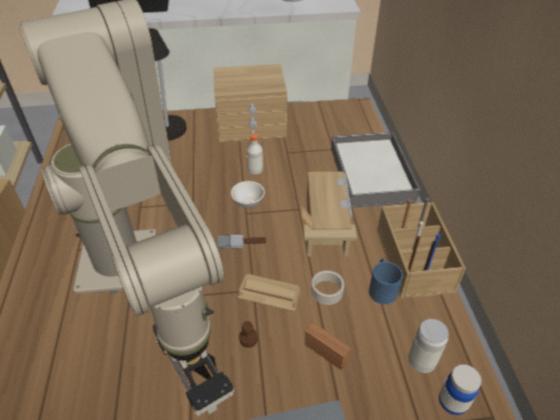

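Both images show the same layout. The candidates for the block are the red-brown one at top (188,405) / side (347,326) and the black one at top (297,405). The description rules out black, so I choose the red-brown block. The box with its closed flap is at top (157,262), its ledge end and tab at (182,294), and the cradle at (228,340). Next I measure geometry and check with a crop.

Run:
```python
from h import *
top=np.load("/tmp/top.npz");im,D=top["im"],top["D"];C=cloud("top",D)
def rect(name,reg,z0,z1):
    r0,r1,c0,c1=reg;m=np.zeros(D.shape,bool);m[r0:r1,c0:c1]=1
    m&=(C[...,2]>z0)&(C[...,2]<z1)
    n,l,st,_=cv2.connectedComponentsWithStats(m.astype(np.uint8)); k=1+np.argmax(st[1:,4]);m=l==k
    p=C[m];(c,s,a)=cv2.minAreaRect((p[:,:2]*1000).astype(np.float32))
    print(name,m.sum(),np.round(c,1),np.round(s,1),round(a,1),"z med",np.median(p[:,2]).round(4)); 
    return p
p=rect("flap",(110,200,205,320),.11,.135);rect("flap+tab",(110,200,205,320),.11,.19)
t=rect("tab",(110,200,205,320),.140,.19);print("tab mean",t.mean(0),t[:,2].max())
rect("block",(165,215,380,430),.058,.08)
rect("blockall",(165,215,380,430),.03,.08)
rect("cradle",(190,265,310,370),.015,.05)
rect("black",(270,320,380,430),.058,.08)
S=np.load("/tmp/side.npz");Cs=cloud("side",S["D"]);
m=np.zeros(D.shape,bool);m[315:370,295:360]=1;m&=(Cs[...,2]>.062)&(Cs[...,2]<.078);q=Cs[m];print("side block top",cv2.minAreaRect((q[:,:2]*1000).astype(np.float32)),np.median(q[:,2]))
for cam in("top","side"):
  for n,z in(("flap_hinge",.1225),("ledge",.0905),("cradle_seat",.035),("prop_center",.035),("bin",0)):
    env_=env.place_of(n,cam)
    for x in env_[:1]: print(cam,n,onz(cam,*map(float,x["position"]),z).round(4))
cr=np.hstack([cv2.resize(im[120:260,270:440],None,fx=2.5,fy=2.5),cv2.resize(S["im"][280:380,285:370],(300,350))])
cv2.imwrite("pics/crop.png",cr[...,::-1])
```

```text
flap 3266 [644.7  65.9] [248.6 125.1] 83.4 z med 0.1252
flap+tab 3359 [631.8  67.4] [248.6 151. ] 83.4 z med 0.1253
tab 80 [556.7 -26.7] [43.  22.7] 85.7 z med 0.1595
tab mean [ 0.55519094 -0.02721035  0.15903406] 0.17501980986222684
block 389 [ 562.1 -371.8] [ 30.6 116.3] 44.5 z med 0.0699
blockall 434 [ 562.5 -371.2] [ 31.8 116.8] 44.5 z med 0.0693
cradle 889 [ 438.5 -176.1] [ 65.  160.9] 67.3 z med 0.0287
black 458 [ 232.6 -366.4] [ 34.2 116.5] 51.5 z med 0.07
side block top ((565.8368530273438, -374.8643493652344), (35.67842102050781, 115.05374908447266), 44.55861282348633) 0.07008230028417041
top flap_hinge [0.6959 0.0797 0.1225]
top ledge [ 0.6294 -0.0375  0.0905]
top cradle_seat [ 0.4494 -0.161   0.035 ]
top prop_center [ 0.5626 -0.38    0.035 ]
top bin [0.654  0.0922 0.    ]
side flap_hinge [0.7204 0.0785 0.1225]
side ledge [ 0.6303 -0.0238  0.0905]
side cradle_seat [ 0.4441 -0.1829  0.035 ]
side prop_center [ 0.5626 -0.3775  0.035 ]
side bin [0.6503 0.0919 0.    ]
```

View pics/crop.png

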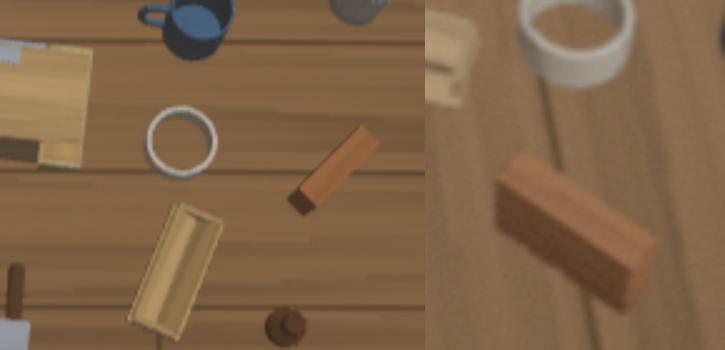

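The crop confirms a red-brown block at top (188,405), beside the tape ring and the cradle and away from the stamp. The black one stays untouched. Now a helper to work out increments for a target grasp point and yaw.

```bash
cat >> h.py <<'E'
O=np.array([.647,.090]);A=np.radians(-6.6);U=np.array([np.cos(A),np.sin(A)]);V=np.array([-np.sin(A),np.cos(A)])
def box(x,y): return O+x/1000*U+y/1000*V
def go(xy,zg,yaw,off=.167):
    "increments to bring the grasp point to xy, height zg, tool down with tool x at yaw deg"
    s=env.observe();R=Ro.from_rotvec(s["tcp_rot"]);y=np.radians(yaw)
    T=np.array([[np.cos(y),np.sin(y),0],[np.sin(y),-np.cos(y),0],[0,0,-1]])
    d=R.inv().apply(np.array([*xy,zg+off])-s["ee_pos"]);r=(R.inv()*Ro.from_matrix(T)).as_rotvec(degrees=True)
    print("t",round(s["time_s"],2),"gap",round(s["finger_gap"],3),"grasp",(s["ee_pos"]+R.apply([0,0,.167])).round(4),"F",s["wrist_force"].round(1),"\n d",d.round(4),"r",r.round(2))
E
python3 -c "
from h import *
go((.540,-.350),.17,-45.5)"
```

```text
t 1.9 gap 1.0 grasp [ 0.2673 -0.5371  0.2377] F [ 0.9 -0.3  0.3] 
 d [ 0.3275 -0.046   0.0677] r [-0.    0.   71.96]
```

Call:
servo_tool:
  increments:
    - {"dx":0.327,"dy":-0.046,"dz":0.068,"rz":72}
    - {"dx":0.327,"dy":-0.046,"dz":0.068,"rz":72}
    - {"dx":0.327,"dy":-0.046,"dz":0.068,"rz":72}
    - {"dx":0.327,"dy":-0.046,"dz":0.068,"rz":72}
    - {"dx":0.327,"dy":-0.046,"dz":0.068,"rz":72}

```text
validation failed for argument at $.in...
```

```bash
python3 -c "
from h import *
go((.540,-.350),.17,-45.5)"
```

```text
t 1.9 gap 1.0 grasp [ 0.2673 -0.5371  0.2377] F [ 0.9 -0.3  0.3] 
 d [ 0.3275 -0.046   0.0677] r [-0.    0.   71.96]
```

Call:
servo_tool:
  increments:
    - {"dx":0.06,"dy":-0.01,"dz":0.01,"rx":0,"ry":0,"rz":10,"fingers":1}
    - {"dx":0.12,"dy":-0.02,"dz":0.02,"rx":0,"ry":0,"rz":20,"fingers":1}
    - {"dx":0.18,"dy":-0.03,"dz":0.03,"rx":0,"ry":0,"rz":30,"fingers":1}
    - {"dx":0.24,"dy":-0.036,"dz":0.04,"rx":0,"ry":0,"rz":40,"fingers":1}
    - {"dx":0.29,"dy":-0.042,"dz":0.05,"rx":0,"ry":0,"rz":50,"fingers":1}

```text
time_s: 2.52
ee_pos: [0.51, -0.3688, 0.3546]
tcp_rot: [3.074, -0.649, 0.001]
wrist_force: [0.1, -0.9, 0.4]
finger_gap: 1.001
grasp_force: 0.0
```

```bash
python3 -c "
from h import *
go((.540,-.350),.17,-45.5)"
```

```text
t 2.52 gap 1.001 grasp [ 0.5101 -0.3688  0.1876] F [ 0.1 -0.9  0.4] 
 d [ 0.0198 -0.0293  0.0176] r [-0.   -0.03 21.66]
```

Call:
servo_tool:
  increments:
    - {"dx":0.01,"dy":-0.015,"dz":0.01,"rx":0,"ry":0,"rz":10.7,"fingers":1}
    - {"dx":0.02,"dy":-0.029,"dz":0.02,"rx":0,"ry":0,"rz":21.4,"fingers":1}
    - {"dx":0.02,"dy":-0.029,"dz":0.05,"rx":0,"ry":0,"rz":21.7,"fingers":1}
    - {"dx":0.02,"dy":-0.029,"dz":0.09,"rx":0,"ry":0,"rz":21.7,"fingers":1}
    - {"dx":0.02,"dy":-0.029,"dz":0.13,"rx":0,"ry":0,"rz":21.7,"fingers":1}

```text
time_s: 3.15
ee_pos: [0.5383, -0.3517, 0.2238]
tcp_rot: [2.9, -1.208, 0.001]
wrist_force: [-0.2, 0.5, -1.2]
finger_gap: 1.001
grasp_force: 0.0
```

Call:
servo_tool:
  increments:
    - {"dx":0,"dy":0,"dz":0,"rx":0,"ry":0,"rz":0,"fingers":-1}
    - {"dx":0,"dy":0,"dz":0,"rx":0,"ry":0,"rz":0,"fingers":-1}
    - {"dx":0,"dy":0,"dz":0,"rx":0,"ry":0,"rz":0,"fingers":-1}
    - {"dx":0,"dy":0,"dz":0,"rx":0,"ry":0,"rz":0,"fingers":-1}
    - {"dx":0,"dy":0,"dz":0,"rx":0,"ry":0,"rz":0,"fingers":-1}
  force: 40

```text
time_s: 3.78
ee_pos: [0.5384, -0.3519, 0.2257]
tcp_rot: [2.9, -1.208, 0.002]
wrist_force: [0.2, -0.2, 0.2]
finger_gap: 0.512
grasp_force: 0.0
```

```bash
python3 -c "
from h import *
go((.540,-.350),.057,-45.5)
print(box(-190,-124)); go(box(-190,-124),.2,-6.6)"
```

```text
t 3.77 gap 0.512 grasp [ 0.5386 -0.3521  0.0587] F [ 0.2 -0.2  0.2] 
 d [-0.0003 -0.0025  0.0017] r [-0.01 -0.08  0.26]
[ 0.44400697 -0.01134016]
t 3.77 gap 0.512 grasp [ 0.5386 -0.3521  0.0587] F [ 0.2 -0.2  0.2] 
 d [-0.3081 -0.1728 -0.1417] r [ 1.000e-02 -8.000e-02 -3.864e+01]
```

Call:
servo_tool:
  increments:
    - {"dx":0,"dy":0,"dz":0,"rx":0,"ry":0,"rz":0,"fingers":-1}
    - {"dx":0,"dy":0,"dz":0,"rx":0,"ry":0,"rz":0,"fingers":-1}
    - {"dx":0,"dy":0,"dz":0,"rx":0,"ry":0,"rz":0,"fingers":-1}
    - {"dx":0,"dy":0,"dz":0,"rx":0,"ry":0,"rz":0,"fingers":-1}

```text
time_s: 4.28
ee_pos: [0.5384, -0.3516, 0.225]
tcp_rot: [-2.9, 1.208, -0.0]
wrist_force: [0.4, 3.5, 3.8]
finger_gap: 0.342
grasp_force: 39.8
```

```bash
python3 -c "
from h import *
go((.540,-.350),.057,-45.5)"
```

```text
t 4.28 gap 0.342 grasp [ 0.5384 -0.3516  0.058 ] F [0.4 3.5 3.8] 
 d [ 0.     -0.0023  0.001 ] r [-0.02 -0.01  0.27]
```

Call:
servo_tool:
  increments:
    - {"dx":0,"dy":0,"dz":-0.05,"rx":0,"ry":0,"rz":0,"fingers":-1}
    - {"dx":0,"dy":0,"dz":-0.1,"rx":0,"ry":0,"rz":0,"fingers":-1}
    - {"dx":-0.05,"dy":-0.03,"dz":-0.13,"rx":0,"ry":0,"rz":0,"fingers":-1}
    - {"dx":-0.1,"dy":-0.055,"dz":-0.14,"rx":0,"ry":0,"rz":-8,"fingers":-1}
    - {"dx":-0.15,"dy":-0.085,"dz":-0.14,"rx":0,"ry":0,"rz":-16,"fingers":-1}

```text
time_s: 4.9
ee_pos: [0.4921, -0.1843, 0.3652]
tcp_rot: [3.041, -0.787, 0.001]
wrist_force: [1.1, 1.0, -3.3]
finger_gap: 0.341
grasp_force: 39.9
```

```bash
python3 -c "
from h import *
go(box(-200,-124),.2,-6.6)"
```

```text
t 4.9 gap 0.341 grasp [ 0.4922 -0.1844  0.1982] F [ 1.1  1.  -3.3] 
 d [-0.1352 -0.124  -0.002 ] r [  0.03  -0.05 -22.44]
```

Call:
servo_tool:
  increments:
    - {"dx":-0.04,"dy":-0.035,"dz":0,"rx":0,"ry":0,"rz":-6,"fingers":-1}
    - {"dx":-0.08,"dy":-0.07,"dz":0,"rx":0,"ry":0,"rz":-13,"fingers":-1}
    - {"dx":-0.12,"dy":-0.11,"dz":0,"rx":0,"ry":0,"rz":-19,"fingers":-1}
    - {"dx":-0.135,"dy":-0.124,"dz":0,"rx":0,"ry":0,"rz":-22.4,"fingers":-1}
    - {"dx":-0.135,"dy":-0.124,"dz":0.03,"rx":0,"ry":0,"rz":-22.4,"fingers":-1}

```text
time_s: 5.52
ee_pos: [0.4359, -0.0099, 0.3361]
tcp_rot: [3.136, -0.182, 0.006]
wrist_force: [1.1, -1.0, -5.2]
finger_gap: 0.341
grasp_force: 39.9
```

Run:
```python
from h import *
go(box(-200,-124),.1505,-6.6)
im,D=env.capture("top");cv2.imwrite("pics/t1.png",im[...,::-1]);
im2,D2=env.capture("side");C=cloud("side",D2)
cv2.imwrite("pics/s1.png",cv2.resize(im2[150:330,180:400],(733,600))[...,::-1])
# ledge edges & block top in side view, in box frame
X=np.stack([(C[...,:2]-O)@U*1000,(C[...,:2]-O)@V*1000,C[...,2]*1000],-1)
def q(lo,hi,m0=None):
    m=np.all((X>lo)&(X<hi),-1); p=X[m]; print(m.sum(),np.percentile(p,[2,50,98],axis=0).round(1).tolist() if m.sum() else ""); return p
q((-100,-165,85),(90,-90,97))   # ledge top
q((-100,-165,112),(90,130,130)) # flap
b=q((-320,-165,140),(-84,-90,195)) # block/gripper
red=(im2[...,0].astype(int)-im2[...,2]>45)&np.all((X>(-320,-170,120))&(X<(-60,-80,200)),-1)
p=X[red];t=p[p[:,2]>np.percentile(p[:,2],60)];print("block top",red.sum(),np.percentile(p,[2,50,98],axis=0).round(1).tolist(),cv2.minAreaRect(t[:,:2].astype(np.float32)),t[:,2].mean())
```

```text
t 5.53 gap 0.341 grasp [ 0.4366 -0.0101  0.1691] F [ 1.1 -1.  -5.2] 
 d [-0.0019  0.0005  0.0186] r [ 0.02 -0.24 -0.04]
505 [[-71.1, -157.3, 85.5], [-1.0, -139.8, 90.4], [74.4, -109.3, 95.6]]
2266 [[-52.8, -150.0, 119.2], [4.2, -39.8, 124.8], [62.3, 90.7, 129.2]]
424 [[-216.9, -157.2, 141.3], [-143.8, -139.9, 166.8], [-110.1, -112.5, 178.1]]
block top 689 [[-217.4, -148.8, 121.5], [-140.9, -139.9, 152.8], [-63.5, -110.7, 177.5]] ((-118.62020874023438, -130.2875213623047), (89.43130493164062, 51.066314697265625), 0.1323075145483017) 171.60444376359786
```

View pics/s1.png

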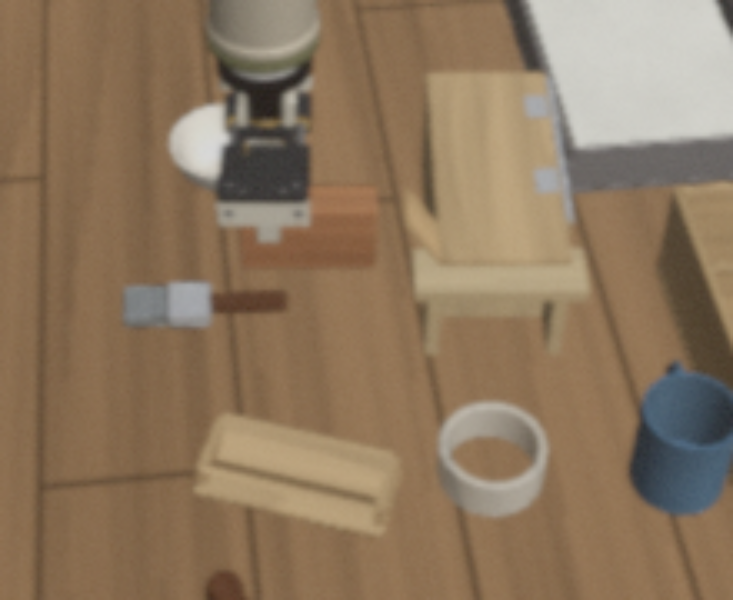

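The picture shows the block held level at about (310,230), its leading end ahead and pointing at the tab at (420,215) and the ledge. Lowering it and pushing in.

Call:
servo_tool:
  increments:
    - {"dx":0,"dy":0,"dz":0.018,"rx":0,"ry":0,"rz":0,"fingers":-1}
    - {"dx":0,"dy":0,"dz":0.018,"rx":0,"ry":0,"rz":0,"fingers":-1}
    - {"dx":0.02,"dy":0,"dz":0.018,"rx":0,"ry":0,"rz":0,"fingers":-1}
    - {"dx":0.03,"dy":0,"dz":0.018,"rx":0,"ry":0,"rz":0,"fingers":-1}
    - {"dx":0.04,"dy":0,"dz":0.018,"rx":0,"ry":0,"rz":0,"fingers":-1}

```text
time_s: 6.25
ee_pos: [0.4758, -0.0162, 0.3168]
tcp_rot: [-3.136, 0.188, 0.001]
wrist_force: [-1.7, 0.1, -3.4]
finger_gap: 0.342
grasp_force: 39.9
```

```bash
python3 -c "
from h import *
go(box(-48,-124),.150,-6.6)"
```

```text
t 6.25 gap 0.342 grasp [ 0.4757 -0.0162  0.1498] F [-1.7  0.1 -3.4] 
 d [ 0.1099 -0.0017 -0.0002] r [ 0.    0.04 -0.26]
```

Call:
servo_tool:
  increments:
    - {"dx":0.015,"dy":-0.0,"dz":0,"rx":0,"ry":0,"rz":0,"fingers":-1}
    - {"dx":0.03,"dy":-0.0,"dz":0,"rx":0,"ry":0,"rz":0,"fingers":-1}
    - {"dx":0.045,"dy":-0.0,"dz":0,"rx":0,"ry":0,"rz":0,"fingers":-1}
    - {"dx":0.06,"dy":-0.0,"dz":0,"rx":0,"ry":0,"rz":0,"fingers":-1}
    - {"dx":0.075,"dy":-0.0,"dz":0,"rx":0,"ry":0,"rz":0,"fingers":-1}

```text
time_s: 6.88
ee_pos: [0.5504, -0.0251, 0.3166]
tcp_rot: [-3.136, 0.188, 0.001]
wrist_force: [-1.0, 1.4, -3.7]
finger_gap: 0.342
grasp_force: 40.0
```

Call:
servo_tool:
  increments:
    - {"dx":0.01,"dy":-0.0,"dz":0,"rx":0,"ry":0,"rz":0,"fingers":-1}
    - {"dx":0.02,"dy":-0.0,"dz":0,"rx":0,"ry":0,"rz":0,"fingers":-1}
    - {"dx":0.03,"dy":-0.0,"dz":0,"rx":0,"ry":0,"rz":0,"fingers":-1}
    - {"dx":0.03,"dy":-0.0,"dz":0,"rx":0,"ry":0,"rz":0,"fingers":-1}

```text
time_s: 7.38
ee_pos: [0.5804, -0.0286, 0.3175]
tcp_rot: [3.136, -0.188, 0.002]
wrist_force: [1.0, 0.1, 0.7]
finger_gap: 0.339
grasp_force: 40.0
```

```bash
cat > chk.py <<'E'
from h import *
go(box(-48,-124),.150,-6.6)
import sys
im2,D2=env.capture("side");C=cloud("side",D2)
im,D=env.capture("top")
cv2.imwrite(f"pics/{sys.argv[1]}.png",np.hstack([cv2.resize(im2[140:290,230:430],(400,300)),cv2.resize(im[90:240,200:400],(400,300))])[...,::-1])
for C in(cloud("side",D2),cloud("top",D)):
    X=np.stack([(C[...,:2]-O)@U*1000,(C[...,:2]-O)@V*1000,C[...,2]*1000],-1)
    m=np.all((X>(-60,-80,135))&(X<(80,105,245)),-1)
    p=X[m]
    if len(p)>50:
        pl=np.linalg.svd(p-np.median(p,0),full_matrices=0)[2][0:3];n=pl[2]
        print("flap pts",m.sum(),np.median(p,0).round(),"n",n.round(2),"angle",np.degrees(np.arctan2(abs(n[0]),abs(n[2]))).round(1))
E
python3 chk.py p1
```

```text
t 7.38 gap 0.339 grasp [ 0.5806 -0.0286  0.1505] F [1.  0.1 0.7] 
 d [ 0.0045 -0.0015  0.0005] r [-0.   -0.08 -0.25]
flap pts 269 [ 29.   8. 198.] n [ 0.92 -0.    0.4 ] angle 66.3
flap pts 255 [ 21.  33. 208.] n [-0.91 -0.   -0.41] angle 66.0
```

View pics/p1.png

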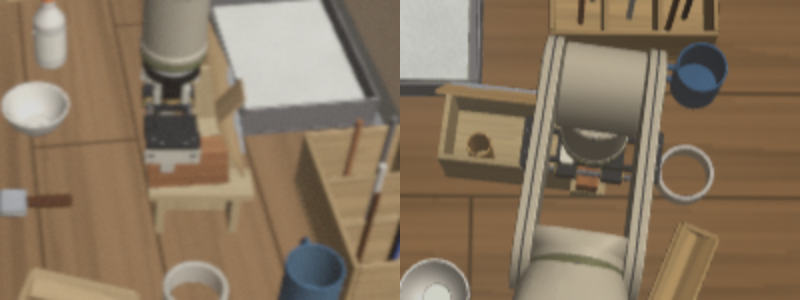

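The side view shows the flap raised by the block on the ledge, with its free edge near (230,100). The top view shows the open box, with the tube ring at (143,480), on the +y side. The flap angle is about 66°. Pushing 5 mm further, then seating the block and releasing.

Call:
servo_tool:
  increments:
    - {"dx":0.003,"dy":0,"dz":0,"rx":0,"ry":0,"rz":0,"fingers":-1}
    - {"dx":0.0055,"dy":0,"dz":0,"rx":0,"ry":0,"rz":0,"fingers":-1}
    - {"dx":0.0055,"dy":0,"dz":0.0015,"rx":0,"ry":0,"rz":0,"fingers":-1}
    - {"dx":0.0055,"dy":0,"dz":0.0015,"rx":0,"ry":0,"rz":0,"fingers":-1}

```text
time_s: 7.98
ee_pos: [0.5853, -0.0292, 0.3166]
tcp_rot: [3.136, -0.187, 0.002]
wrist_force: [-1.8, 0.8, 7.7]
finger_gap: 0.344
grasp_force: 40.0
```

Call:
servo_tool:
  increments:
    - {"dx":0,"dy":0,"dz":0,"rx":0,"ry":0,"rz":0,"fingers":0.1}
    - {"dx":0,"dy":0,"dz":0,"rx":0,"ry":0,"rz":0,"fingers":0.1}
    - {"dx":0,"dy":0,"dz":0,"rx":0,"ry":0,"rz":0,"fingers":0.1}
    - {"dx":0,"dy":0,"dz":0,"rx":0,"ry":0,"rz":0,"fingers":0.1}
    - {"dx":0,"dy":0,"dz":0,"rx":0,"ry":0,"rz":0,"fingers":0.1}

```text
time_s: 8.6
ee_pos: [0.5851, -0.0292, 0.3151]
tcp_rot: [3.136, -0.187, -0.0]
wrist_force: [-0.4, -0.6, 0.4]
finger_gap: 0.547
grasp_force: 0.0
```

```bash
python3 chk.py p2
```

```text
t 8.6 gap 0.547 grasp [ 0.5851 -0.0292  0.1481] F [-0.4 -0.6  0.4] 
 d [-0.0002 -0.0015 -0.0019] r [ 0.    0.01 -0.24]
flap pts 191 [ 33.   9. 206.] n [ 0.94 -0.01  0.34] angle 70.3
flap pts 142 [ 19.  14. 229.] n [-0.8   0.27 -0.53] angle 56.4
```

The flap stands at about 71° and the block is released. Retreating upward and measuring the tube, jar and cradle.

Call:
servo_tool:
  increments:
    - {"dx":0,"dy":0,"dz":-0.02,"rx":0,"ry":0,"rz":0,"fingers":0.1}
    - {"dx":0,"dy":0,"dz":-0.05,"rx":0,"ry":0,"rz":0,"fingers":0.1}
    - {"dx":-0.05,"dy":0,"dz":-0.1,"rx":0,"ry":0,"rz":0,"fingers":0.1}
    - {"dx":-0.11,"dy":0,"dz":-0.12,"rx":0,"ry":0,"rz":0,"fingers":0.1}
    - {"dx":-0.17,"dy":0,"dz":-0.12,"rx":0,"ry":0,"rz":0,"fingers":0.1}

```text
time_s: 9.32
ee_pos: [0.4204, -0.0094, 0.4391]
tcp_rot: [3.135, -0.187, 0.009]
wrist_force: [-0.8, -0.6, 0.7]
finger_gap: 0.551
grasp_force: 0.0
```

```bash
cat >> h.py <<'E'
def log():
    s=env.observe()
    open("kin.txt","a").write(" ".join(map(str,[*s["joint_pos"],*s["ee_pos"],*s["tcp_rot"]]))+"\n");print("q",np.degrees(s["joint_pos"]).round(1),s["ee_pos"].round(3))
E
python3 - <<'E'
from h import *
log()
im2,D2=env.capture("side");im,D=env.capture("top")
np.savez("/tmp/b.npz",im=im,D=D,im2=im2,D2=D2)
cv2.imwrite("pics/p3.png",np.hstack([cv2.resize(im2[140:290,230:430],(400,300)),cv2.resize(im[90:240,200:400],(400,300))])[...,::-1])
for cam,d in(("side",D2),("top",D)):
    C=cloud(cam,d);X=np.stack([(C[...,:2]-O)@U*1000,(C[...,:2]-O)@V*1000,C[...,2]*1000],-1)
    for n in("tube_center","jar_center"):
        for q in env.outline_of(n,cam)[:2]:
            p=X[q["pixels"]]; print(cam,n,round(q["p"],2),np.round(q["position"]),np.median(p,0).round(),)
        for q in env.place_of(n,cam)[:2]:
            w=onz(cam,*map(float,q["position"]),.063 if n[0]=="t" else .054);print("  place",round(q["p"],2),np.round(q["position"]),((w[:2]-O)@U*1000).round(1),((w[:2]-O)@V*1000).round(1))
    m=np.all((X>(-60,-80,135))&(X<(80,105,245)),-1);p=X[m]
    n=np.linalg.svd(p-np.median(p,0),full_matrices=0)[2][2];print("flap",m.sum(),np.degrees(np.arctan2(abs(n[0]),abs(n[2]))).round(1))
    for lo,hi,nm in(((-49,-91,88),(20,91,100),"jar top"),((-49,-91,106),(20,91,118),"tube top")):
        m=np.all((X>lo)&(X<hi),-1);p=X[m]
        if len(p)>5:print(nm,len(p),cv2.minEnclosingCircle(p[:,:2].astype(np.float32)),p.mean(0).round(1))
    m=(np.abs(C[...,0]-.4385)<.11)&(np.abs(C[...,1]+.176)<.11)&(C[...,2]>.013)&(C[...,2]<.05)
    l,st=cv2.connectedComponentsWithStats(m.astype(np.uint8))[1:3];m=l==1+np.argmax(st[1:,4])
    print("cradle",cv2.minAreaRect((C[m][:,:2]*1000).astype(np.float32)))
E
```

```text
q [ -8.3 -22.3 108.9  -0.   93.   88.6] [ 0.42  -0.009  0.439]
side tube_center 0.62 [196. 320.] [-24.  25.  90.]
side tube_center 0.17 [293. 268.] [-172. -294.   19.]
  place 0.69 [245. 239.] -262.9 -159.0
  place 0.48 [198. 321.] -13.1 40.7
  place 0.54 [220. 320.] -21.1 -47.7
  place 0.51 [205. 246.] -249.8 16.4
flap 205 70.8
jar top 151 ((-10.191729545593262, 22.323673248291016), 73.89732360839844) [-21.3  25.5  94.6]
tube top 110 ((-15.708733558654785, 27.350221633911133), 70.29168701171875) [-20.8  55.9 111.8]
cradle ((442.0916442871094, -179.17367553710938), (66.98213195800781, 160.32711791992188), 66.97367858886719)
top tube_center 0.22 [170. 348.] [  -8. -282.   36.]
  place 0.6 [166. 234.] -31.2 59.7
top jar_center 0.66 [134. 294.] [  30. -114.  240.]
top jar_center 0.55 [168. 264.] [-24. -36.  95.]
  place 0.53 [138. 256.] 68.9 5.2
  place 0.51 [172. 265.] -35.0 -35.0
flap 147 69.8
jar top 94 ((-25.998001098632812, 18.56087875366211), 73.3397445678711) [-24.3 -15.8  94.8]
tube top 44 ((-20.675081253051758, 59.43891906738281), 37.37683868408203) [-27.5  44.6 113.1]
cradle ((438.31744384765625, -176.4963836669922), (65.04621124267578, 160.66700744628906), 68.03166961669922)
```

View pics/p3.png

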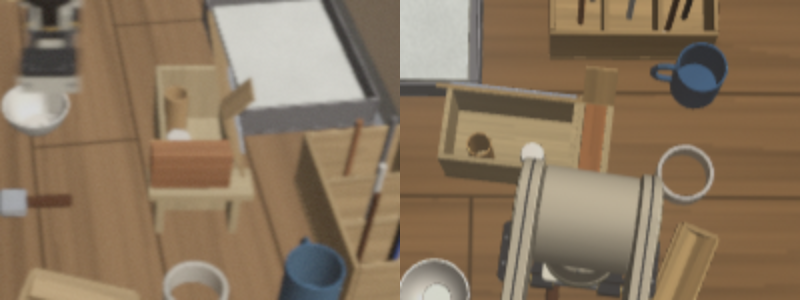

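The flap still stands at about 70°, with the block under it at side (165,190). The tube's rim is at the +y side of the box, top crop (145,480), and the white jar at (153,532). I refine the tube's position and plan a grasp with the tool leaning 20° back from the flap.

```bash
cat >> h.py <<'E'
def go(xy,zg,yaw,tilt=0,L=.167):
    s=env.observe();R=Ro.from_rotvec(s["tcp_rot"]);y=np.radians(yaw)
    T=Ro.from_matrix(np.array([[np.cos(y),np.sin(y),0],[np.sin(y),-np.cos(y),0],[0,0,-1]]))*Ro.from_euler("y",tilt,degrees=True)
    d=R.inv().apply(np.array([*xy,zg])-T.apply([0,0,L])-s["ee_pos"]);r=(R.inv()*T).as_rotvec(degrees=True)
    print("t",round(s["time_s"],2),"gap",round(s["finger_gap"],3),"grasp",(s["ee_pos"]+R.apply([0,0,.167])).round(4),"F",s["wrist_force"].round(1),"\n d",d.round(4),"r",r.round(2)); log()
E
python3 - <<'E'
from h import *
b=np.load("/tmp/b.npz")
for cam,d in(("side",b["D2"]),("top",b["D"])):
    C=cloud(cam,d);X=np.stack([(C[...,:2]-O)@U*1000,(C[...,:2]-O)@V*1000,C[...,2]*1000],-1)
    for lo,hi,n in(((-48,18,104),(10,75,118),"tube"),((-48,-62,88),(10,-10,100),"jar"),((-70,-98,116),(70,110,126),"rim")):
        m=np.all((X>lo)&(X<hi),-1);p=X[m]
        print(cam,n,len(p),[np.round(v,1) for v in cv2.minEnclosingCircle(p[:,:2].astype(np.float32))],p.min(0).round(),p.max(0).round())
go(box(-25,42),.23,-6.6,20)
E
```

```text
side tube 69 [array([-26.9,  39.1]), np.float64(24.0)] [-48.  19. 104.] [ -6.  58. 118.]
side jar 51 [array([-24. , -38.4]), np.float64(17.1)] [-41. -47.  90.] [ -7. -23. 100.]
side rim 215 [array([ 4.4, -1.6]), np.float64(112.7)] [-54. -98. 116.] [ 67.  99. 126.]
top tube 48 [array([-28.5,  42.1]), np.float64(19.0)] [-45.  24. 104.] [-11.  60. 118.]
top jar 71 [array([-27. , -37.7]), np.float64(17.4)] [-38. -55.  88.] [-11. -20. 100.]
top rim 364 [array([2.4, 1. ]), np.float64(112.7)] [-59. -98. 116.] [ 63.  99. 126.]
t 9.82 gap 0.551 grasp [ 0.4222 -0.0096  0.2677] F [ 0.2 -0.3  0. ] 
 d [ 0.1289 -0.1674  0.0477] r [ 0.04 20.08 -0.24]
q [ -8.3 -21.6 108.9   0.   92.8  88.6] [ 0.422 -0.01   0.435]
```

Call:
servo_tool:
  increments:
    - {"dx":0.03,"dy":-0.04,"dz":0.01,"rx":0,"ry":5,"rz":0,"fingers":0.12}
    - {"dx":0.06,"dy":-0.08,"dz":0.02,"rx":0,"ry":10,"rz":0,"fingers":0.12}
    - {"dx":0.09,"dy":-0.12,"dz":0.03,"rx":0,"ry":15,"rz":0,"fingers":0.12}
    - {"dx":0.129,"dy":-0.166,"dz":0.045,"rx":0,"ry":20,"rz":-0.2,"fingers":0.12}
    - {"dx":0.129,"dy":-0.166,"dz":0.048,"rx":0,"ry":20,"rz":-0.2,"fingers":0.12}

```text
time_s: 10.45
ee_pos: [0.5707, 0.1425, 0.3829]
tcp_rot: [3.07, -0.173, 0.534]
wrist_force: [-1.5, 0.5, -0.0]
finger_gap: 0.562
grasp_force: 0.0
```

```bash
python3 -c "
from h import *
go(box(-25.5,41.5),.1,-6.6,20)"
```

```text
t 10.45 gap 0.562 grasp [0.6266 0.1359 0.2257] F [-1.5  0.5 -0. ] 
 d [-0.0432  0.0016  0.1184] r [0.05 0.27 0.16]
q [ 10.9  -2.7  99.1  -6.5  64.8 109.2] [0.571 0.143 0.383]
```

Call:
servo_tool:
  increments:
    - {"dx":-0.011,"dy":0.0015,"dz":0.03,"rx":0,"ry":0,"rz":0,"fingers":0.12}
    - {"dx":-0.022,"dy":0.0015,"dz":0.06,"rx":0,"ry":0,"rz":0,"fingers":0.12}
    - {"dx":-0.033,"dy":0.0015,"dz":0.09,"rx":0,"ry":0,"rz":0,"fingers":0.12}
    - {"dx":-0.043,"dy":0.0015,"dz":0.118,"rx":0,"ry":0,"rz":0,"fingers":0.12}
    - {"dx":-0.043,"dy":0.0015,"dz":0.118,"rx":0,"ry":0,"rz":0,"fingers":0.12}

```text
time_s: 11.08
ee_pos: [0.5677, 0.1375, 0.2581]
tcp_rot: [3.068, -0.179, 0.53]
wrist_force: [-0.5, -0.1, -0.4]
finger_gap: 0.557
grasp_force: 0.0
```

```bash
python3 -c "
from h import *
go(box(-25.5,41.5),.1,-6.6,20)"
```

```text
t 11.07 gap 0.557 grasp [0.6233 0.1306 0.1008] F [-0.5 -0.1 -0.4] 
 d [ 0.0011 -0.0034  0.0016] r [ 0.18  0.4  -0.03]
q [ 10.5   3.7 106.4  -7.5  51.4 110.9] [0.568 0.138 0.258]
```

Call:
servo_tool:
  increments:
    - {"dx":0,"dy":-0.003,"dz":0.001,"rx":0,"ry":0,"rz":0,"fingers":-1}
    - {"dx":0,"dy":-0.003,"dz":0.001,"rx":0,"ry":0,"rz":0,"fingers":-1}
    - {"dx":0,"dy":-0.003,"dz":0.001,"rx":0,"ry":0,"rz":0,"fingers":-1}
    - {"dx":0,"dy":-0.003,"dz":0.001,"rx":0,"ry":0,"rz":0,"fingers":-1}
    - {"dx":0,"dy":-0.003,"dz":0.001,"rx":0,"ry":0,"rz":0,"fingers":-1}
  force: 15

```text
time_s: 11.7
ee_pos: [0.5706, 0.1414, 0.2622]
tcp_rot: [3.068, -0.178, 0.546]
wrist_force: [-0.0, -1.3, 5.5]
finger_gap: 0.412
grasp_force: 15.0
```

```bash
python3 -c "
from h import *
go(box(-25.5,41.5),.24,-6.6,20)"
```

```text
t 11.7 gap 0.412 grasp [0.6278 0.1348 0.1055] F [-0.  -1.3  5.5] 
 d [ 0.0457  0.0008 -0.1267] r [ 0.   -0.18 -0.04]
q [ 10.9   3.7 106.   -7.6  51.2 111.3] [0.571 0.141 0.262]
```

Call:
servo_tool:
  increments:
    - {"dx":0.011,"dy":0,"dz":-0.03,"rx":0,"ry":0,"rz":0,"fingers":-1}
    - {"dx":0.022,"dy":0,"dz":-0.06,"rx":0,"ry":0,"rz":0,"fingers":-1}
    - {"dx":0.034,"dy":0,"dz":-0.095,"rx":0,"ry":0,"rz":0,"fingers":-1}
    - {"dx":0.046,"dy":0,"dz":-0.127,"rx":0,"ry":0,"rz":0,"fingers":-1}
    - {"dx":0.056,"dy":0,"dz":-0.155,"rx":0,"ry":0,"rz":0,"fingers":-1}

```text
time_s: 12.32
ee_pos: [0.5692, 0.1414, 0.4268]
tcp_rot: [3.069, -0.178, 0.542]
wrist_force: [0.6, -0.4, 0.4]
finger_gap: 0.407
grasp_force: 15.0
```

Run:
```python
from h import *
# waypoint between box and cradle: over robot side, then above cradle
e=np.array([np.cos(np.radians(-22.5)),np.sin(np.radians(-22.5))]);c=np.array([.4402,-.1778])
go(np.array([.45,.05]),.27,-10,0)
for b in (-20,): go(c+e*.04,.25,-22.5,b)
im,D=env.capture("side");C=cloud("side",D)
cv2.imwrite("pics/p4.png",cv2.resize(im[100:310,180:440],(743,600))[...,::-1])
```

```text
t 12.32 gap 0.407 grasp [0.626  0.1347 0.2699] F [ 0.6 -0.4  0.4] 
 d [-0.0979  0.1046 -0.0465] r [ -0.57 -20.02   3.32]
q [ 10.9  -4.3  96.2  -6.4  69.1 108.8] [0.569 0.141 0.427]
t 12.32 gap 0.407 grasp [0.626  0.1347 0.2699] F [ 0.6 -0.4  0.4] 
 d [-0.0048  0.3585  0.0195] r [ 2.000e-02 -3.977e+01  1.618e+01]
q [ 10.9  -4.3  96.2  -6.4  69.1 108.8] [0.569 0.141 0.427]
```

View pics/p4.png

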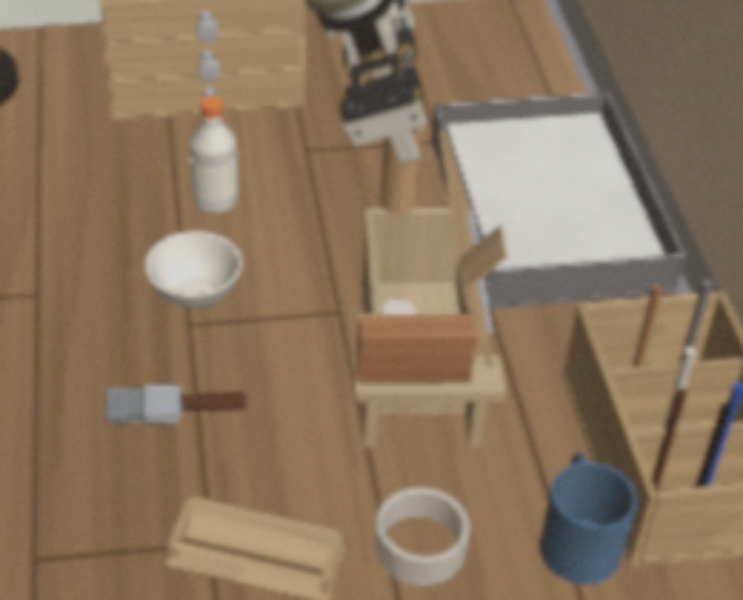

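The tube hangs in the gripper at (400,180), the flap stays up on the block at (415,345), and the cradle is at (255,545). Moving back and over to the cradle.

Call:
servo_tool:
  increments:
    - {"dx":-0.035,"dy":0.035,"dz":-0.015,"rx":0,"ry":-5,"rz":1,"fingers":-1}
    - {"dx":-0.07,"dy":0.07,"dz":-0.03,"rx":0,"ry":-12,"rz":2,"fingers":-1}
    - {"dx":-0.098,"dy":0.105,"dz":-0.046,"rx":-0.6,"ry":-20,"rz":3.3,"fingers":-1}
    - {"dx":-0.098,"dy":0.105,"dz":-0.046,"rx":-0.6,"ry":-20,"rz":3.3,"fingers":-1}

```text
time_s: 12.88
ee_pos: [0.4492, 0.0482, 0.4352]
tcp_rot: [3.128, -0.277, -0.003]
wrist_force: [1.2, -1.2, 0.1]
finger_gap: 0.405
grasp_force: 15.0
```

Run:
```python
from h import *
e=np.array([np.cos(np.radians(-22.5)),np.sin(np.radians(-22.5))]);c=np.array([.4402,-.1778])
go(c+e*.04,.25,-22.5,-30)
```

```text
t 12.88 gap 0.405 grasp [0.4488 0.048  0.2682] F [ 1.2 -1.2  0.1] 
 d [0.1517 0.2504 0.0406] r [  3.32 -29.79  12.06]
q [-4.00e-01 -1.67e+01  1.05e+02 -1.00e-01  9.18e+01  9.98e+01] [0.449 0.048 0.435]
```

Call:
servo_tool:
  increments:
    - {"dx":0.03,"dy":0.05,"dz":0.008,"rx":0.7,"ry":-6,"rz":2.4,"fingers":-1}
    - {"dx":0.06,"dy":0.1,"dz":0.016,"rx":1.3,"ry":-12,"rz":4.8,"fingers":-1}
    - {"dx":0.09,"dy":0.15,"dz":0.024,"rx":2,"ry":-18,"rz":7.2,"fingers":-1}
    - {"dx":0.12,"dy":0.2,"dz":0.032,"rx":2.6,"ry":-24,"rz":9.6,"fingers":-1}
    - {"dx":0.152,"dy":0.25,"dz":0.04,"rx":3.3,"ry":-29.8,"rz":12,"fingers":-1}

```text
time_s: 13.5
ee_pos: [0.5576, -0.2244, 0.3942]
tcp_rot: [-2.885, 0.569, 0.773]
wrist_force: [1.8, -0.0, 0.1]
finger_gap: 0.408
grasp_force: 15.0
```

Run:
```python
from h import *
e=np.array([np.cos(np.radians(-22.5)),np.sin(np.radians(-22.5))]);c=np.array([.4402,-.1778])
go(c+e*.04,.16,-22.5,-57)
```

```text
t 13.5 gap 0.408 grasp [ 0.4804 -0.1926  0.2496] F [ 1.8 -0.   0.1] 
 d [0.1182 0.0021 0.0972] r [  0.1  -26.99   0.14]
q [-26.2  23.4  70.3  -2.1 116.3  85.7] [ 0.558 -0.224  0.394]
```

Call:
servo_tool:
  increments:
    - {"dx":0.03,"dy":0,"dz":0.015,"rx":0,"ry":-7,"rz":0,"fingers":-1}
    - {"dx":0.06,"dy":0,"dz":0.04,"rx":0,"ry":-14,"rz":0,"fingers":-1}
    - {"dx":0.09,"dy":0.001,"dz":0.068,"rx":0,"ry":-21,"rz":0,"fingers":-1}
    - {"dx":0.118,"dy":0.002,"dz":0.097,"rx":0,"ry":-27,"rz":0,"fingers":-1}
    - {"dx":0.118,"dy":0.002,"dz":0.097,"rx":0,"ry":-27,"rz":0,"fingers":-1}

```text
time_s: 14.12
ee_pos: [0.6045, -0.244, 0.243]
tcp_rot: [-2.552, 0.501, 1.403]
wrist_force: [0.1, -0.0, -0.5]
finger_gap: 0.406
grasp_force: 15.0
```

Run:
```python
from h import *
e=np.array([np.cos(np.radians(-22.5)),np.sin(np.radians(-22.5))]);tv=np.array([-e[1],e[0]]);c=np.array([.4402,-.1778])
go(c+e*.04,.16,-22.5,-57)
for cam in("side","top"):
    im,D=env.capture(cam);C=cloud(cam,D)
    if cam=="side":cv2.imwrite("pics/p5.png",cv2.resize(im[180:330,180:400],(800,545))[...,::-1])
    Y=np.stack([(C[...,:2]-c)@e*1000,(C[...,:2]-c)@tv*1000,C[...,2]*1000],-1)
    m=np.all((Y>(-110,-40,60))&(Y<(30,40,200)),-1);p=Y[m]
    print(cam,m.sum())
    if m.sum()>20:
        for a in range(-110,30,20):
            q=p[(p[:,0]>=a)&(p[:,0]<a+20)]
            if len(q)>4:print(a,len(q),"y",q[:,1].min().round(),q[:,1].max().round(),"z",q[:,2].min().round(),q[:,2].max().round())
```

```text
t 14.12 gap 0.406 grasp [ 0.4741 -0.1906  0.1535] F [ 0.1 -0.  -0.5] 
 d [-0.0052  0.0017 -0.0067] r [0.18 0.61 0.2 ]
q [-25.7  52.2  52.3  -3.9 132.9  85.5] [ 0.605 -0.244  0.243]
side 467
-70 24 y -17.0 14.0 z 134.0 159.0
-50 108 y -21.0 14.0 z 128.0 162.0
-30 101 y -21.0 11.0 z 136.0 165.0
-10 115 y -22.0 14.0 z 134.0 171.0
10 119 y -35.0 32.0 z 141.0 175.0
top 0
```

View pics/p5.png

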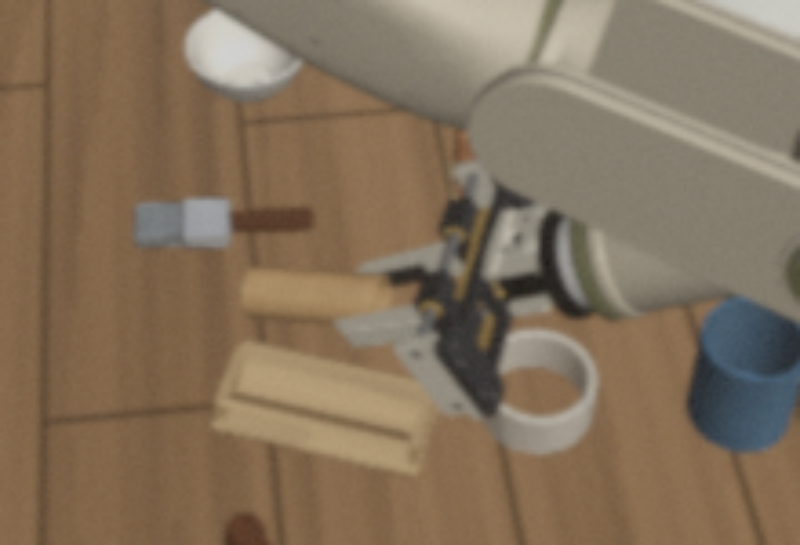

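The tube is held almost level over the cradle. Its free end at (243,290) is slightly low and it is parallel to the trough at (325,405). The tape and mug are clear. Shifting about 12 mm outward and lowering.

Run:
```python
from h import *
e=np.array([np.cos(np.radians(-22.5)),np.sin(np.radians(-22.5))]);c=np.array([.4402,-.1778])
go(c+e*.047,.059,-22.5,-58)
```

```text
t 14.22 gap 0.408 grasp [ 0.4766 -0.1918  0.1608] F [0.1 0.7 0.8] 
 d [0.093  0.0017 0.049 ] r [ 0.19 -1.18  0.16]
q [-25.7  51.5  52.2  -3.9 133.   85.5] [ 0.606 -0.245  0.252]
```

Call:
servo_tool:
  increments:
    - {"dx":0.023,"dy":0.001,"dz":0.012,"rx":0,"ry":0,"rz":0,"fingers":-1}
    - {"dx":0.045,"dy":0.0015,"dz":0.024,"rx":0,"ry":-0.5,"rz":0,"fingers":-1}
    - {"dx":0.065,"dy":0.0015,"dz":0.036,"rx":0,"ry":-1,"rz":0,"fingers":-1}
    - {"dx":0.078,"dy":0.0015,"dz":0.041,"rx":0,"ry":-1,"rz":0,"fingers":-1}
    - {"dx":0.078,"dy":0.0015,"dz":0.041,"rx":0,"ry":-1,"rz":0,"fingers":-1}

```text
time_s: 14.85
ee_pos: [0.6129, -0.2497, 0.1649]
tcp_rot: [-2.548, 0.501, 1.408]
wrist_force: [-0.2, 0.7, -0.6]
finger_gap: 0.407
grasp_force: 15.0
```

Run:
```python
from h import *
e=np.array([np.cos(np.radians(-22.5)),np.sin(np.radians(-22.5))]);tv=np.array([-e[1],e[0]]);c=np.array([.4402,-.1778])
env.capture("top")
im,D=env.capture("side");C=cloud("side",D)
go(c+e*.047,.059,-22.5,-58)
cv2.imwrite("pics/p6.png",cv2.resize(im[220:330,220:360],(700,550))[...,::-1])
Y=np.stack([(C[...,:2]-c)@e*1000,(C[...,:2]-c)@tv*1000,C[...,2]*1000],-1)
p=Y[np.all((Y>(-110,-30,42))&(Y<(30,25,200)),-1)]
for a in range(-80,20,10):
    q=p[(p[:,0]>=a)&(p[:,0]<a+10)]
    if len(q)>4:print(a,len(q),"y",q[:,1].min().round(),q[:,1].max().round(),"z",q[:,2].min().round(),np.percentile(q[:,2],90).round())
```

```text
t 14.95 gap 0.408 grasp [ 0.4825 -0.1962  0.0772] F [0.4 0.5 0.1] 
 d [ 0.0165 -0.0003  0.009 ] r [ 0.16 -0.23  0.14]
q [-25.8  59.6  49.2  -3.8 128.9  85.8] [ 0.613 -0.25   0.166]
-50 22 y -22.0 6.0 z 58.0 80.0
-40 50 y -21.0 9.0 z 51.0 79.0
-30 47 y -23.0 12.0 z 56.0 84.0
-20 50 y -22.0 12.0 z 56.0 85.0
-10 50 y -23.0 8.0 z 57.0 87.0
0 50 y -22.0 9.0 z 60.0 89.0
10 51 y -24.0 11.0 z 66.0 92.0
```

View pics/p6.png

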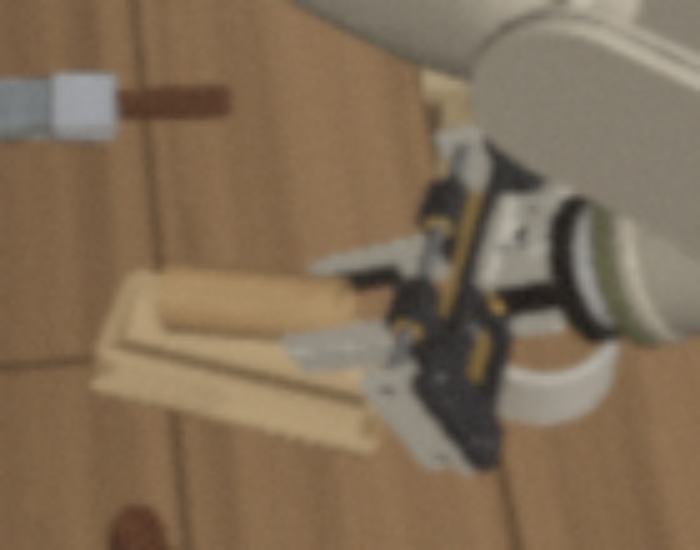

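The free end is inside the end stop at (160,300) and parallel to the trough. Lowering the last 17 mm, then releasing.

Call:
servo_tool:
  increments:
    - {"dx":0.006,"dy":-0.002,"dz":0.003,"rx":0,"ry":0,"rz":0,"fingers":-1}
    - {"dx":0.012,"dy":-0.002,"dz":0.006,"rx":0,"ry":0,"rz":0,"fingers":-1}
    - {"dx":0.016,"dy":-0.002,"dz":0.009,"rx":0,"ry":0,"rz":0,"fingers":-1}
    - {"dx":0.016,"dy":-0.002,"dz":0.009,"rx":0,"ry":0,"rz":0,"fingers":-1}

```text
time_s: 15.45
ee_pos: [0.614, -0.2479, 0.1453]
tcp_rot: [-2.546, 0.501, 1.411]
wrist_force: [0.5, 0.0, -0.6]
finger_gap: 0.407
grasp_force: 15.0
```

Call:
servo_tool:
  increments:
    - {"dx":0,"dy":0,"dz":0,"rx":0,"ry":0,"rz":0,"fingers":0.2}
    - {"dx":0,"dy":0,"dz":0,"rx":0,"ry":0,"rz":0,"fingers":0.2}
    - {"dx":0,"dy":0,"dz":0,"rx":0,"ry":0,"rz":0,"fingers":0.2}
    - {"dx":0,"dy":0,"dz":0,"rx":0,"ry":0,"rz":0,"fingers":0.2}
    - {"dx":0,"dy":0,"dz":0,"rx":0,"ry":0,"rz":0,"fingers":0.2}

```text
time_s: 16.08
ee_pos: [0.6143, -0.2481, 0.1463]
tcp_rot: [-2.547, 0.501, 1.409]
wrist_force: [0.3, -0.1, -0.2]
finger_gap: 0.597
grasp_force: 0.0
```

Call:
servo_tool:
  increments:
    - {"dx":0,"dy":0,"dz":-0.03,"rx":0,"ry":0,"rz":0,"fingers":0.2}
    - {"dx":0,"dy":0,"dz":-0.06,"rx":0,"ry":0,"rz":0,"fingers":0.2}
    - {"dx":-0.05,"dy":0,"dz":-0.09,"rx":0,"ry":0,"rz":0,"fingers":0.2}
    - {"dx":-0.1,"dy":0,"dz":-0.1,"rx":0,"ry":5,"rz":0,"fingers":0.2}
    - {"dx":-0.15,"dy":0,"dz":-0.1,"rx":0,"ry":10,"rz":0,"fingers":0.2}

```text
time_s: 16.7
ee_pos: [0.6187, -0.2501, 0.3276]
tcp_rot: [-2.686, 0.529, 1.188]
wrist_force: [0.1, -1.1, 1.3]
finger_gap: 0.6
grasp_force: 0.0
```

```bash
cat > fin.py <<'E'
from h import *
e=np.array([np.cos(np.radians(-22.5)),np.sin(np.radians(-22.5))]);tv=np.array([-e[1],e[0]]);c=np.array([.4402,-.1778])
ims=[]
for cam in("side","top"):
    im,D=env.capture(cam);C=cloud(cam,D);ims.append(im)
    Y=np.stack([(C[...,:2]-c)@e*1000,(C[...,:2]-c)@tv*1000,C[...,2]*1000],-1)
    p=Y[np.all((Y>(-90,-50,40))&(Y<(90,50,75)),-1)];print(cam,len(p),"tube",np.percentile(p,[3,50,97],axis=0).round().tolist() if len(p)>10 else "")
    if len(p)>10:print(cv2.minAreaRect(p[:,:2].astype(np.float32)))
    X=np.stack([(C[...,:2]-O)@U*1000,(C[...,:2]-O)@V*1000,C[...,2]*1000],-1);m=np.all((X>(-60,-80,135))&(X<(80,105,245)),-1);p=X[m]
    if len(p)>50:
        n=np.linalg.svd(p-np.median(p,0),full_matrices=0)[2][2];print("flap",m.sum(),np.degrees(np.arctan2(abs(n[0]),abs(n[2]))).round(1))
cv2.imwrite("pics/fin.png",np.hstack([cv2.resize(ims[0][160:340,200:420],(400,327)),cv2.resize(ims[1][90:270,200:420],(400,327))])[...,::-1])
print(env.observe()["wrist_force"],env.observe()["time_s"])
E
python3 fin.py
```

```text
side 408 tube [[-37.0, -19.0, 41.0], [10.0, -7.0, 50.0], [57.0, 13.0, 56.0]]
((-2.5304946899414062, -1.9110355377197266), (46.01062774658203, 125.57305908203125), 83.88524627685547)
top 0 tube 
flap 148 69.7
[ 0.04135234 -0.63914706  0.61601988] 16.8
```

View pics/fin.png

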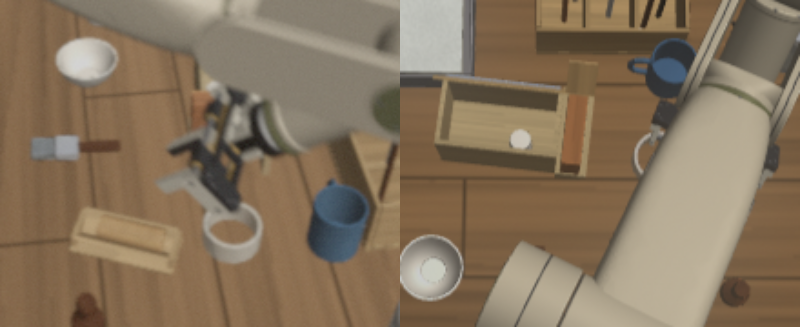

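The tube lies in the trough at side (125,235), about 10 mm from the seat point with its top at the expected height. The block holds the flap at about 70° and the gripper is clear. Handing in.

```bash
python3 -c "
from h import *
print(env.finish_job())"
```

```text
the job is handed in; nothing more can be done
None
```

I handed the job in at about 17 s of the 64 s allowed; the hand-in gave no verdict. In the last images the block holds the flap open at about 70°, and the tube lies in the V-cradle about 10 mm from the seat point. The gripper is clear, and I saw no bystander moved.

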